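# Put the microscope optics away by kind

## Robot

A 6-joint arm with a two-finger parallel gripper is mounted at the origin on the work surface. World frame = base frame: x ahead of the robot, y to its left, z up, the work surface at z = 0. Lengths are in mm, angles in degrees, forces in N, time in s.
With the tool pointing down it reaches from about 300 to 850 mm from the base axis. Payload 4.2 kg.
Tool frame: the origin (TCP) lies midway between the tips of the shut fingers; the grasp point (between the pads) lies 19 mm behind it (pinch_z is the distance from the TCP to the grasp point, in mm); z points along the fingers, y is the line along which they close (so a half turn about z gives the same grasp; the last joint's range is limited). The gripper opens to 91 mm and grips with 3 to 60 N. Pads are 32 mm wide; open, the fingers measure 118 mm over their backs; the gripper's body (76 mm by 178 mm) begins 60 mm behind the grasp point.
Start: joints at [73.109, 18.312, 89.639, -0, 72.044, -1.146], TCP at [156.031, 553.442, 213.976] pointing down, gripper open.
Joint ranges: [-177.97, 177.97], [-48.28, 115.42], [12.27, 149.76], [-77.06, 257.06], [2.81, 150.46], [-146.56, 146.56]. Speed limits (degrees/s): [147.25, 147.25, 180, 180, 180, 180].

## Interface

Orientations are given as [roll, pitch, yaw] about the fixed x, y, z axes, in that order (R = Rz(yaw) Ry(pitch) Rx(roll)).
In Python, from workcell import * gives the robot as it stands.
- The arm moves only by the tool step_arm, never from a script. Its argument "steps" is a list of rows, each a list of 7 numbers: the turn, a rotation vector about the tool's x, y, z in degrees, then the shift along the tool's x, y, z in mm, then the opening, from 0 (shut) to 1 (fully open). In form: [[rx, ry, rz, x, y, z, hand], ...]. A call has exactly 8 rows; each row shifts and turns the commanded pose from where the row before left it, along the tool's axes as they then stand; what a row does not reach is not made up. A row lasts 1/8 s, in which the tool goes at most 62.5 mm and 10.7 degrees, less where a joint would pass 70% of its speed; a pose out of reach is approached as far as the arm can. A call is refused whole if a number of a shift passes 62.5 or a number of a turn 10.7, either way. A call with a gripper value outside its range is refused whole. The fingers move at their own pace and stop on an object; "force" is the grip in N (left out, the last holds). Time passes only in rows, so rows that do not move let the fingers close, or fill a call up. It gives the time, the measured TCP pose, the force, the opening and the grip force at its end, in the units of the state.
- state(): the state, without advancing time (a new reading comes with each control period).
- grab_frame(name): name is "side" or "top" or "wrist"; returns a dict with "image" (400x640x3 uint8, blue, green, red), "fovy" (degrees; the focal length in pixels is half the picture's height over the tangent of half this angle, whatever the lens; pixels are square), "cx", "cy" (the principal point, pixels), "dist" ([k1, k2, p1, p2, k3] as OpenCV has them; the pictures are not rectified), "origin" and "rotation" of the camera in the world; the wrist camera has in their place "tool_from_camera" (4x4, takes a point from camera to tool coordinates, whose origin is the TCP and whose axes are the flange's). Camera axes: x right, y down, z forward; pixel columns grow to the right and rows downward; lengths in mm; the calibration is good to about 2 mm. A picture is of the moment at which its call begins: read the wrist's pose just before it. There is no depth.
- job_done(): hands the job in; it is judged then, once.
The state is a dict: "time_s": time; "qpos": joint angles; "qvel": joint speeds; "effort": joint torques, N m; "ee_pos": TCP position; "ee_rot": TCP orientation; "force": force on the tool from outside, world axes, zero at the start; "torque": the same for the moment, N m; "gripper_width": finger opening in mm; "gripper_force": force on a finger pad.
Only numpy, scipy, OpenCV 4.12 (cv2) and the standard library are available. Lean on these libraries where they do the work, as an engineer would, in place of code of your own. Each camera call takes 0.05 s, during which the arm holds its last target. There are 200 camera calls.

## Task

Put the microscope optics lying about on the bench away in their grey storage trays: the two objectives in the tray with a divider, one in each of its two bays; both eyepieces in the long open tray; and the filter cube in the small, nearly square tray. Every piece must stand upright on the tray floor, the same way up as it stands now. Leave the culture dish and the little bottle of lens cleaner where they are.

Things in the scene. Friction and masses are not known exactly. Their poses are not given: they have to be found in the camera images.
- objective_long: The longer microscope objective, a bright steel barrel standing upright on its screw thread, nose up. 66 mm tall: thread 28 mm diameter up to 6 mm, cylindrical barrel 36 mm diameter from 6 to 48 mm, then a cone narrowing to 22 mm at the top. About 220 g. Loose. Origin: centre of the underside; z up along its axis.
- objective_short: The shorter microscope objective, same steel look and also standing nose up. 52 mm tall: thread 28 mm diameter up to 6 mm, barrel 36 mm diameter from 6 to 38 mm, cone to 22 mm at the top. About 170 g. Loose. Origin: centre of the underside; z up along its axis.
- eyepiece_wide: The wide eyepiece, standing on its black eyecup with its aluminium tube up. 60 mm tall: eyecup 50 mm diameter up to 20 mm, tube 30 mm diameter from 20 to 60 mm. About 160 g. Loose. Origin: centre of the underside of the eyecup; z up along its axis.
- eyepiece_narrow: The narrow eyepiece, standing on its black eyecup with its aluminium tube up. 60 mm tall: eyecup 40 mm diameter up to 20 mm, tube 30 mm diameter from 20 to 60 mm. About 120 g. Loose. Origin: centre of the underside of the eyecup; z up along its axis.
- filter_cube: Fluorescence filter cube, a dark metal block 48 mm (its x) by 36 mm (its y) by 48 mm tall, with a round glass window on top and one on its -x side. About 150 g. Loose. Origin: centre of the underside; z up.
- objective_tray: Tray for the objectives, 66 mm (x) by 128 mm (y), parted by a 4 mm divider into two bays, each 58 by 58 mm inside, centred 31 mm either side of the origin along y. Grey plastic, fixed, 16 mm high, walls and floor 4 mm thick (inside floor 4 mm above the bench). Origin: centre of the underside; x, y along its sides.
- eyepiece_tray: Tray for the eyepieces, the longest one, undivided: 78 mm (x) by 168 mm (y) outside, 70 by 160 mm inside. Both eyepieces stand side by side along y. Grey plastic, fixed, 16 mm high, walls and floor 4 mm thick (inside floor 4 mm above the bench). Origin: centre of the underside; x, y along its sides.
- cube_tray: Tray for the filter cube, the smallest one, undivided: 78 mm (x) by 68 mm (y) outside, 70 by 60 mm inside. Grey plastic, fixed, 16 mm high, walls and floor 4 mm thick (inside floor 4 mm above the bench). Origin: centre of the underside; x, y along its sides.
- dish: Closed flat culture dish, clear plastic, 60 mm diameter, 14 mm high, loose, 40 g. Not to be disturbed. Origin: centre of the underside.
- cleaner: Little amber bottle of lens cleaner with a pale label and a white cap, 34 mm diameter, 66 mm tall, loose, 80 g. Not to be disturbed. Origin: centre of the underside.

How it is judged:
By the outcome, as a careful person would: the job done as asked, in the order asked, and still so for the second after the job is handed in, with the robot touching nothing.
It also fails if it takes over 120 s, if anything falls off the work surface, if the arm or the gripper's body presses on something with over 40 N, if the wrist force passes 120 N, or if a joint passes its speed limit or range.

## Working session

There is one attempt and no reset: what is moved stays moved. The work goes in short steps, Python scripts to look and compute and a tool call to move; the robot and the scene stay as the last step left them, time stands still between calls to the robot, and variables do not carry over. Pictures are saved under pics/ and viewed, at most 14 in all, crops included, and the job is handed in when it is done.

Besides the shell and the picture viewer there is one more tool, called after "Emit:" as a command line: name --pt "numbers of a row" for each row, then --argument value for the rest. step_arm: Moves the arm, as the interface text tells. Its arguments: {"type":"object","properties":{"steps":{"type":"array","items":{"type":"array","items":{"type":"number"}}},"force":{"type":"number"}},"required":["steps"]}

```bash
mkdir -p pics
cat > h.py <<'E'
from workcell import *
import numpy as np, cv2
def K(f):
    fl=200/np.tan(np.radians(f["fovy"]/2)); return np.array([[fl,0,f["cx"]],[0,fl,f["cy"]],[0,0,1.]])
def pix2w(f,px,z,o=None,R=None):
    o=np.array(f["origin"],float) if o is None else o; R=np.array(f["rotation"],float).reshape(3,3) if R is None else R
    u=cv2.undistortPoints(np.array(px,float).reshape(-1,1,2),K(f),np.array(f["dist"],float)).reshape(-1,2)
    d=np.c_[u,np.ones(len(u))]@R.T
    z=np.broadcast_to(z,len(u))
    return o+d*((z-o[2])/d[:,2])[:,None]
E
python3 - <<'E'
from h import *
import pickle
D={}
for n in("top","side"):
    f=grab_frame(n); D[n]=f; cv2.imwrite(f"pics/{n}0.png",f["image"]); print(n,f["fovy"],f["origin"],np.array(f["rotation"]).round(3).tolist(),f["dist"])
pickle.dump(D,open("D.pkl","wb"))
print(state())
E
```

```text
top 56.39941610624763 [ 345.61256968    3.82699612 1060.66737657] [-171.693, 0.189, -89.809] [-0.04518432  0.          0.          0.          0.        ]
side 52.922477207494055 [ 303.89467466 -704.03293777  670.61070091] [-131.75, -0.059, -16.414] [-0.06688268  0.          0.          0.          0.        ]
{'time_s': 0.1, 'qpos': array([ 7.31109752e+01,  1.83473896e+01,  8.96980705e+01, -1.06496747e-05,
        7.20453866e+01, -1.14554828e+00]), 'qvel': array([ 0.06597243,  0.00569732, -0.14718409, -0.01310674,  0.05326169,
       -0.01758768]), 'effort': array([ 1.42810713e-03, -4.13330448e+01, -2.32512635e+01,  7.29736034e-02,
        4.22618177e-02, -6.50415768e-05]), 'ee_pos': array([155.88032931, 553.00027294, 213.21938389]), 'ee_rot': array([-1.79909171e+02, -1.80610617e-03,  1.64256525e+02]), 'force': array([-0.66871532,  0.22701428,  0.06636634]), 'torque': array([-0.01355955,  0.04187738, -0.01561362]), 'gripper_force': 0.0, 'gripper_width': 91.48843097593097}
```

View pics/top0.png

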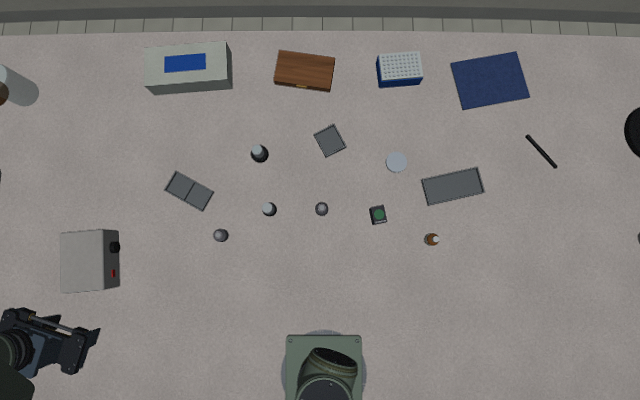

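View pics/side0.png

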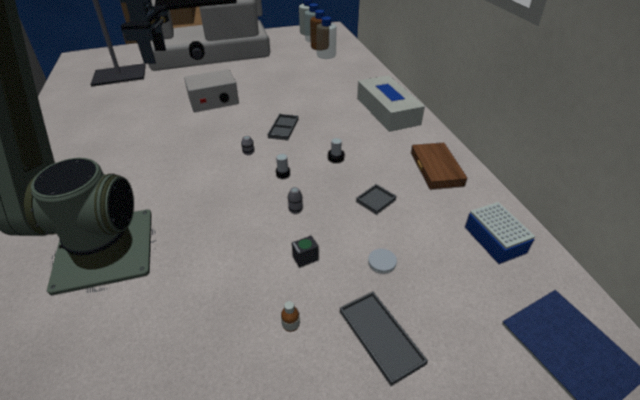

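Top view: objectives near (221,235) and (321,208), eyepieces (260,153) and (269,209), cube (378,214). Trays: objective (189,191), cube (330,141), eyepiece (452,186). The dish is at (397,161) and the bottle at (432,239). I'll zoom in to get finer readings.

```bash
sed -i 's|R=np.array(f\["rotation"\],float).reshape(3,3) if R is None else R|R=Rotation.from_euler("xyz",f["rotation"],degrees=True).as_matrix() if R is None else R|; 1i from scipy.spatial.transform import Rotation' h.py
python3 - <<'E'
from h import *
import pickle
D=pickle.load(open("D.pkl","rb")); im=D["top"]["image"]
for n,(c0,c1,r0,r1,s) in dict(a=(160,360,120,245,4),b=(310,500,115,255,4)).items():
    o=cv2.resize(im[r0:r1,c0:c1],None,fx=s,fy=s,interpolation=cv2.INTER_CUBIC)
    for k in range(c0,c1,10): cv2.line(o,((k-c0)*s,0),((k-c0)*s,4 if k%50 else 14),(0,0,255),1)
    for k in range(r0,r1,10): cv2.line(o,(0,(k-r0)*s),(4 if k%50 else 14,(k-r0)*s),(0,0,255),1)
    cv2.imwrite(f"pics/crop_{n}.png",o)
f=D["top"]
for n,p in dict(O1=(221,236),O2=(321,209),E1=(260,155),E2=(269,210),cube=(378,215),to=(189,191),tc=(330,141),te=(452,186)).items(): print(n,pix2w(f,[p],20)[0].round(0))
g=grab_frame("wrist"); print(np.round(g["tool_from_camera"],3),g["fovy"],g["dist"])
E
```

```text
O1 [370. 287.  20.]
O2 [446.   9.  20.]
E1 [601. 185.  20.]
E2 [443. 155.  20.]
cube [ 430. -150.   20.]
to [496. 384.  20.]
tc [642. -16.  20.]
te [ 512. -362.   20.]
[[  -0.      -0.972   -0.234   66.407]
 [   1.      -0.      -0.      -1.32 ]
 [  -0.      -0.234    0.972 -170.999]
 [   0.       0.       0.       1.   ]] 69.10121882710214 [-0.02258195  0.          0.          0.          0.        ]
```

View pics/crop_a.png

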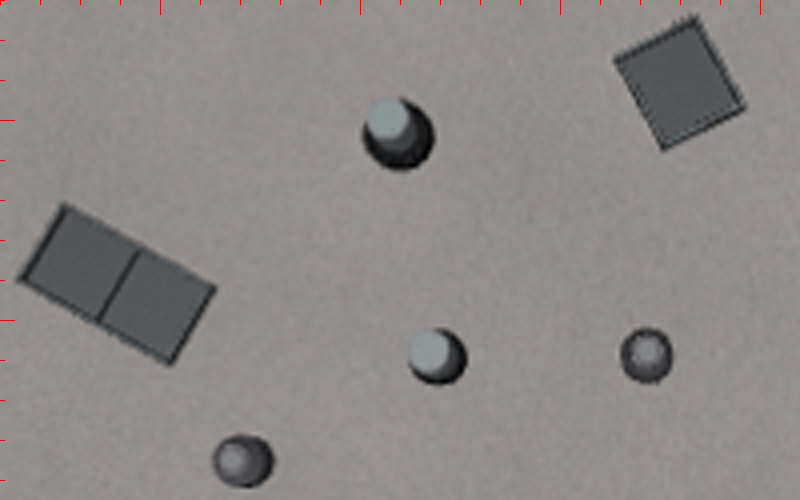

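View pics/crop_b.png

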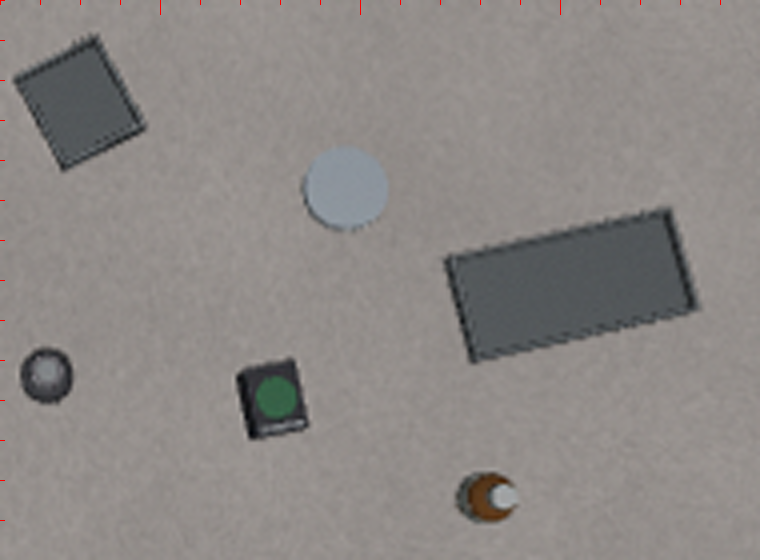

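Crop a shows the tray corners, the tube tops at (387,119) and (431,352), and the objectives' noses at (233,459) and (647,348). Crop b shows the cube's green window at (276,397), with its long sides running roughly along world x. The dish and bottle sit well clear of the trays.

Run:
```python
from h import *
import pickle
D=pickle.load(open("D.pkl","rb")); f=D["top"]; s=D["side"]
A=lambda p:np.array(p)/4+[160,120]-.375
B=lambda p:np.array(p)/4+[310,115]-.375
def tray(n,c):
    w=pix2w(f,c,16)[:,:2]; print(n,w.mean(0).round(1),"sides",np.linalg.norm(np.roll(w,-1,0)-w,axis=1).round(0),"ang",[round(float(np.degrees(np.arctan2(*(w[(i+1)%4]-w[i])[::-1]))),1) for i in range(4)])
tray("obj",A([(64,205),(216,289),(172,365),(20,281)]))
tray("cube",A([(697,17),(744,107),(665,151),(616,61)]))
tray("eye",B([(446,257),(669,210),(696,309),(474,361)]))
for n,p,z in [("Ewide",A((387,119)),60),("Ewide cup",A((400,134)),12),("Enar",A((431,352)),60),("Enar cup",A((438,357)),12),
 ("O1 long",A((233,459)),66),("O1 short",A((233,459)),52),("O1 body",A((248,461)),30),("O2 nose",A((647,348)),60),("O2 body",A((647,355)),35),("cube",B((276,397)),48),("dish",B((346,189)),14),("cleaner",B((504,496)),66)]:
    print(n,pix2w(f,[p],z)[0][:2].round(1))
w=pix2w(f,B([(294,361),(308,427)]),48); d=w[1]-w[0]; print("cube ang",np.degrees(np.arctan2(d[1],d[0])),np.linalg.norm(d))
R=Rotation.from_euler("xyz",s["rotation"],degrees=True).as_matrix()
for n,p in [("O1",(367,287)),("O2",(446,9))]:
    q=np.array([[*p,h] for h in (0,52,66)],float)
    c=(q-s["origin"])@R; print(n,cv2.projectPoints(c,np.zeros(3),np.zeros(3),K(s),np.array(s["dist"]))[0].reshape(-1,2).round(1).tolist())
    u=cv2.projectPoints(c[:1],np.zeros(3),np.zeros(3),K(s),np.array(s["dist"]))[0].reshape(2).astype(int)
    print(s["image"][u[1]-38:u[1]+6,u[0]].mean(1).astype(int).tolist(),u[1]-38)
```

```text
obj [497.1 385.6] sides [128.  62. 128.  62.] ang [-118.2, 151.9, 62.1, -27.3]
cube [644.9 -15.4] sides [75. 66. 76. 68.] ang [-153.4, 119.9, 28.1, -60.4]
eye [ 514.2 -365.5] sides [167.  73. 165.  76.] ang [-77.9, -168.0, 103.1, 13.0]
Ewide [606.9 188.1]
Ewide cup [608.3 187.2]
Enar [445.4 153.7]
Enar cup [446.7 155.8]
O1 long [372.8 283.3]
O1 short [373.2 287.3]
O1 body [372.5 283. ]
O2 nose [448.6   8. ]
O2 body [446.3   8.1]
cube [ 430.5 -147.8]
dish [ 583.  -206.1]
cleaner [ 363.3 -295.8]
cube ang -169.13829007912395 45.82137445664434
O1 [[246.7, 152.6], [244.5, 137.5], [243.8, 133.2]]
[149, 148, 148, 150, 147, 147, 147, 147, 147, 145, 147, 146, 147, 143, 144, 144, 147, 149, 146, 142, 143, 137, 126, 127, 118, 104, 79, 69, 72, 73, 66, 55, 39, 28, 44, 46, 43, 27, 24, 44, 73, 120, 142, 142] 114
O2 [[295.3, 209.6], [294.3, 193.5], [294.1, 188.9]]
[145, 149, 147, 145, 142, 144, 145, 147, 144, 145, 143, 145, 146, 148, 146, 137, 126, 124, 127, 127, 115, 90, 69, 59, 58, 57, 56, 55, 50, 51, 44, 27, 34, 44, 47, 48, 49, 46, 46, 27, 30, 42, 68, 109] 171
```

Emit:
step_arm --pt "0 0 10.6 0 0 0 1" --pt "0 0 10.6 0 0 0 1" --pt "0 0 10.6 0 0 0 1" --pt "0 0 10.6 0 0 0 1" --pt "0 0 10.6 0 0 0 1" --pt "0 0 10.6 0 0 0 1" --pt "0 0 10.6 0 0 0 1" --pt "0 0 0 0 0 0 1"

```text
time_s: 1.15
ee_pos: [156.0, 553.3, 213.7]
ee_rot: [-180.0, 0.0, 90.2]
force: [-0.5, -0.6, -0.4]
gripper_width: 91.0
gripper_force: 0.0
```

Emit:
step_arm --pt "0 0 0 -30 24 5 1" --pt "0 0 0 -40 33 10 1" --pt "0 0 0 -45 37 10 1" --pt "0 0 0 -45 37 10 1" --pt "0 0 0 -45 37 10 1" --pt "0 0 0 -36 29 10 1" --pt "0 0 0 -27 20 9 1" --pt "0 0 0 0 0 0 1"

```text
time_s: 2.15
ee_pos: [373.8, 283.9, 149.3]
ee_rot: [-179.9, 0.1, 90.0]
force: [-0.4, -1.4, 0.6]
gripper_width: 91.3
gripper_force: 0.0
```

```bash
cat >> h.py <<'E'
def wrist(name=None):
    s=state(); f=grab_frame("wrist")
    T=np.array(f["tool_from_camera"]).reshape(4,4); Rt=Rotation.from_euler("xyz",s["ee_rot"],degrees=True).as_matrix()
    f["o"]=s["ee_pos"]+Rt@T[:3,3]; f["R"]=Rt@T[:3,:3]; f["s"]=s
    if name: cv2.imwrite(f"pics/{name}.png",f["image"])
    return f
def proj(f,P):
    c=(np.array(P,float).reshape(-1,3)-f["o"])@f["R"]
    return cv2.projectPoints(c,np.zeros(3),np.zeros(3),K(f),np.array(f["dist"],float))[0].reshape(-1,2)
E
python3 - <<'E'
from h import *; import pickle
f=wrist("w1"); pickle.dump(f,open("w1.pkl","wb")); print(f["s"]["ee_pos"],f["s"]["ee_rot"],f["s"]["time_s"])
print(proj(f,[(373,285,0),(373,285,52),(497,385.6,16),(445,154,60)]).round(0).tolist())
E
```

```text
[373.7785928  283.89292983 149.31469601] [-1.79924851e+02  6.17898560e-02  9.00114417e+01] 2.15
[[315.0, 184.0], [315.0, 195.0], [440.0, 88.0], [385.0, 320.0]]
```

View pics/w1.png

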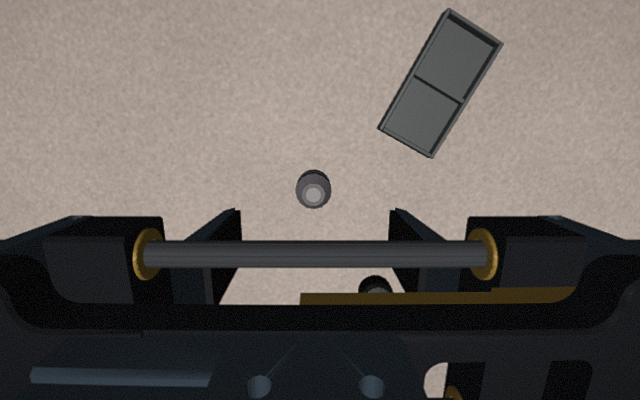

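The short objective's nose is at (313,195), and I predicted (315,195). The tray centre is at (440,85), predicted (440,88). The map is good, so I'll pick up the short objective.

Emit:
step_arm --pt "0 0 0 1 -1 15 1" --pt "0 0 0 0 0 22 1" --pt "0 0 0 0 0 25 1" --pt "0 0 0 0 0 25 1" --pt "0 0 0 0 0 22 1" --pt "0 0 0 0 0 15 1" --pt "0 0 0 0 0 9.5 1" --pt "0 0 0 0 0 0 0.6"

```text
time_s: 3.2
ee_pos: [371.8, 287.2, 16.2]
ee_rot: [-180.0, 0.0, 90.2]
force: [0.2, 0.0, 0.3]
gripper_width: 83.9
gripper_force: 0.0
```

Emit:
step_arm --pt "0 0 0 0 0 0 0.5" --pt "0 0 0 0 0 0 0.4" --pt "0 0 0 0 0 0 0.3" --pt "0 0 0 0 0 0 0.2" --pt "0 0 0 0 0 0 0.2" --pt "0 0 0 0 0 0 0.2" --pt "0 0 0 0 0 0 0.2" --pt "0 0 0 0 0 0 0.2" --force 25

```text
time_s: 4.2
ee_pos: [372.2, 286.6, 16.5]
ee_rot: [-180.0, -0.0, 90.1]
force: [0.1, -0.1, 1.7]
gripper_width: 34.9
gripper_force: 25.0
```

Emit:
step_arm --pt "0 0 0 0 0 -10 0.2" --pt "0 0 0 0 0 -25 0.2" --pt "0 0 0 0 0 -25 0.2" --pt "0 0 0 15 16 -10 0.2" --pt "0 0 0 33 36 0 0.2" --pt "0 0 0 38 43 0 0.2" --pt "0 0 0 27 30 0 0.2" --pt "0 0 0 13 14 0 0.2"

```text
time_s: 5.2
ee_pos: [512.7, 414.2, 86.3]
ee_rot: [180.0, -0.0, 90.1]
force: [-0.3, -0.5, -2.3]
gripper_width: 34.9
gripper_force: 25.0
```

Emit:
step_arm --pt "0 0 0 0 0 0 0.2" --pt "0 0 0 0 0 10 0.2" --pt "0 0 0 0 0 16 0.2" --pt "0 0 0 0 0 16 0.2" --pt "0 0 0 0 0 10 0.2" --pt "0 0 0 0 0 5 0.2" --pt "0 0 0 0 0 0 0.2" --pt "0 0 0 0 0 0 0.2"

```text
time_s: 6.2
ee_pos: [511.5, 413.1, 30.0]
ee_rot: [179.9, -0.0, 90.1]
force: [0.4, 1.0, -2.1]
gripper_width: 34.5
gripper_force: 25.0
```

Run:
```python
from h import *
f=wrist("w2"); print(f["s"]["ee_pos"],f["s"]["gripper_width"],f["s"]["gripper_force"],f["s"]["force"])
```

```text
[511.54235619 413.10677955  29.99895449] 34.4980493663478 24.99968891905155 [ 0.37049112  0.97539317 -2.13087936]
```

View pics/w2.png

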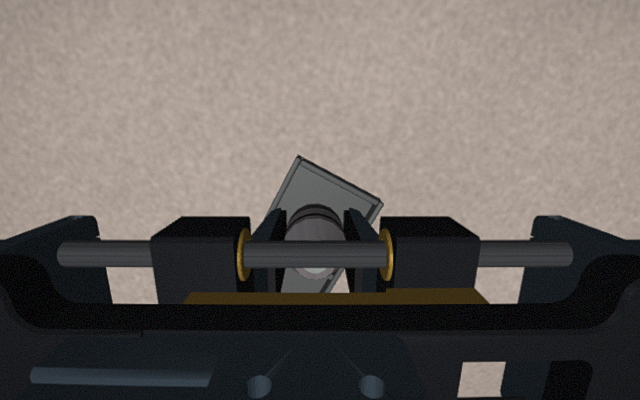

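The held barrel at (315,240) sits inside the far bay, between its corners (298,157) and (382,203). Next I lower it to the floor and release.

Emit:
step_arm --pt "0 0 0 0 0 4 0.2" --pt "0 0 0 0 0 3 0.2" --pt "0 0 0 0 0 2 0.2" --pt "0 0 0 0 0 0.8 0.2" --pt "0 0 0 0 0 0 0.2" --pt "0 0 0 0 0 0 0.4" --pt "0 0 0 0 0 0 0.5" --pt "0 0 0 0 0 0 0.58"

```text
time_s: 7.25
ee_pos: [511.3, 412.9, 19.4]
ee_rot: [180.0, -0.0, 90.1]
force: [-0.3, -0.7, 0.2]
gripper_width: 51.7
gripper_force: 0.0
```

Emit:
step_arm --pt "0 0 0 0 0 0 0.58" --pt "0 0 0 0 0 -5 0.58" --pt "0 0 0 0 0 -15 0.58" --pt "0 0 0 0 0 -30 0.58" --pt "0 0 0 0 0 -35 1" --pt "0 0 0 -15 0 -35 1" --pt "0 0 0 -35 -5 0 1" --pt "0 0 0 -55 -9 0 1"

```text
time_s: 8.25
ee_pos: [498.0, 308.0, 141.5]
ee_rot: [179.8, -0.1, 90.2]
force: [-0.2, -0.1, -0.3]
gripper_width: 89.4
gripper_force: 0.0
```

Emit:
step_arm --pt "0 0 0 -30 -4 0 1" --pt "0 0 0 -50 -8 0 1" --pt "0 0 0 -55 -9 0 1" --pt "0 0 0 -55 -9 0 1" --pt "0 0 0 -50 -9 0 1" --pt "0 0 0 -35 -6 0 1" --pt "0 0 0 -20 -4 0 1" --pt "0 0 0 -5 -1 0 1"

```text
time_s: 9.25
ee_pos: [447.7, 6.9, 140.7]
ee_rot: [179.9, -0.0, 89.9]
force: [-0.3, -0.2, -0.1]
gripper_width: 91.7
gripper_force: 0.0
```

Emit:
step_arm --pt "0 0 0 0 0 0 1" --pt "0 0 0 0 0 18 1" --pt "0 0 0 0 0 25 1" --pt "0 0 0 0 0 25 1" --pt "0 0 0 0 0 20 1" --pt "0 0 0 0 0 10 1" --pt "0 0 0 0 0 0 1" --pt "0 0 0 0 0 0 1"

```text
time_s: 10.25
ee_pos: [448.3, 8.0, 42.3]
ee_rot: [179.9, -0.0, 90.1]
force: [-0.5, -0.7, -0.9]
gripper_width: 91.0
gripper_force: 0.0
```

Emit:
step_arm --pt "0 0 0 0 0 12 1" --pt "0 0 0 0 0 8 0.8" --pt "0 0 0 0 0 4.3 0.6" --pt "0 0 0 0 0 0 0.5" --pt "0 0 0 0 0 0 0.4" --pt "0 0 0 0 0 0 0.3" --pt "0 0 0 0 0 0 0.2" --pt "0 0 0 0 0 0 0.2"

```text
time_s: 11.25
ee_pos: [447.3, 7.7, 17.4]
ee_rot: [-180.0, -0.0, 90.1]
force: [-1.8, -0.1, 0.7]
gripper_width: 34.8
gripper_force: 25.0
```

Emit:
step_arm --pt "0 0 0 0 0 0 0.2" --pt "0 0 0 0 0 0 0.2" --pt "0 0 0 0 0 0 0.2" --pt "0 0 0 0 0 -10 0.2" --pt "0 0 0 0 0 -25 0.2" --pt "0 0 0 0 0 -30 0.2" --pt "0 0 0 0 0 -20 0.2" --pt "0 0 0 0 0 0 0.2"

```text
time_s: 12.25
ee_pos: [448.9, 7.7, 103.8]
ee_rot: [179.7, -0.0, 90.1]
force: [0.4, -0.5, -2.1]
gripper_width: 34.9
gripper_force: 25.0
```

Emit:
step_arm --pt "0 0 0 20 2 -4 0.2" --pt "0 0 0 45 4 0 0.2" --pt "0 0 0 58 6 0 0.2" --pt "0 0 0 60 6 0 0.2" --pt "0 0 0 60 6 0 0.2" --pt "0 0 0 55 5 0 0.2" --pt "0 0 0 37 3 0 0.2" --pt "0 0 0 15 2 0 0.2"

```text
time_s: 13.25
ee_pos: [480.6, 359.4, 104.7]
ee_rot: [-179.9, 0.1, 90.2]
force: [-0.9, -0.7, -2.0]
gripper_width: 35.2
gripper_force: 25.0
```

Emit:
step_arm --pt "0 0 0 0 0 0 0.2" --pt "0 0 0 0 0 12 0.2" --pt "0 0 0 0 0 20 0.2" --pt "0 0 0 0 0 22 0.2" --pt "0 0 0 0 0 14 0.2" --pt "0 0 0 0 0 7 0.2" --pt "0 0 0 0 0 0 0.2" --pt "0 0 0 0 0 0 0.2"

```text
time_s: 14.25
ee_pos: [481.7, 358.0, 32.1]
ee_rot: [179.9, -0.1, 90.0]
force: [0.3, -0.3, -1.6]
gripper_width: 34.9
gripper_force: 25.0
```

Emit:
step_arm --pt "0 0 0 0 0 4 0.2" --pt "0 0 0 0 0 3 0.2" --pt "0 0 0 0 0 2 0.2" --pt "0 0 0 0 0 1 0.2" --pt "0 0 0 0 0 0 0.2" --pt "0 0 0 0 0 0 0.4" --pt "0 0 0 0 0 0 0.5" --pt "0 0 0 0 0 0 0.58"

```text
time_s: 15.25
ee_pos: [481.5, 357.9, 21.5]
ee_rot: [180.0, -0.0, 90.1]
force: [-0.5, 0.6, -0.3]
gripper_width: 51.8
gripper_force: 0.0
```

Emit:
step_arm --pt "0 0 0 0 0 0 0.58" --pt "0 0 0 0 0 -5 0.58" --pt "0 0 0 0 0 -15 0.58" --pt "0 0 0 0 0 -30 0.58" --pt "0 0 0 0 0 -35 1" --pt "0 0 0 -15 5 -35 1" --pt "0 0 0 -35 25 0 1" --pt "0 0 0 -48 40 0 1"

```text
time_s: 16.25
ee_pos: [551.8, 260.1, 143.7]
ee_rot: [179.8, -0.1, 90.2]
force: [-0.2, 0.0, -0.6]
gripper_width: 89.5
gripper_force: 0.0
```

Run:
```python
from h import *
f=wrist("w3"); print(f["s"]["ee_pos"])
print(proj(f,[(513,413,56),(482,358,70)]).round(0).tolist())
```

```text
[551.80174511 260.11418216 143.67833595]
[[268.0, 14.0], [229.0, 84.0]]
```

View pics/w3.png

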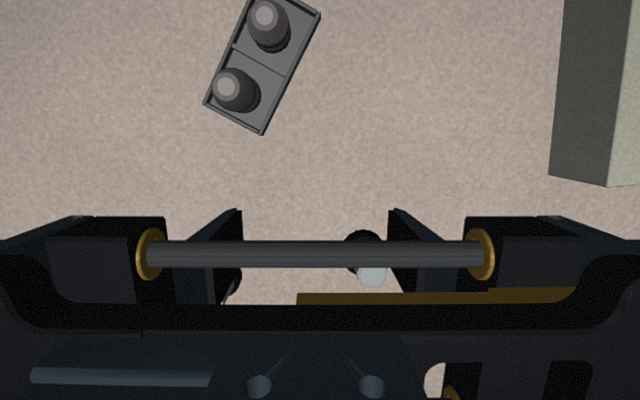

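Both objectives stand upright in their own bays, noses at (265,17) and (228,87). Next is the wide eyepiece.

Emit:
step_arm --pt "0 0 0 -15 12 0 1" --pt "0 0 0 -30 24 0 1" --pt "0 0 0 -20 15 0 1" --pt "0 0 0 -7 5 0 1" --pt "0 0 0 0 0 10 1" --pt "0 0 0 0 0 20 1" --pt "0 0 0 0 0 15 1" --pt "0 0 0 0 0 5 1"

```text
time_s: 17.3
ee_pos: [606.2, 188.4, 89.9]
ee_rot: [-179.9, 0.0, 90.1]
force: [0.9, -0.5, -0.3]
gripper_width: 91.5
gripper_force: 0.0
```

Run:
```python
from h import *
f=wrist(); im=f["image"]; print(f["s"]["ee_pos"])
u=proj(f,[(607.5,187.7,60)])[0]; print(u)
o=cv2.resize(im[150:310,220:420],None,fx=3,fy=3); cv2.imwrite("pics/w4.png",o)
```

```text
[606.17357946 188.41514341  89.87798301]
[318.25725328 218.98527644]
```

View pics/w4.png

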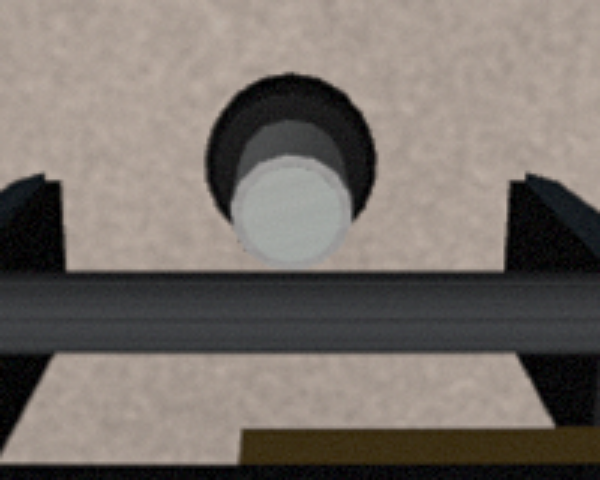

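The tube top is centred between the fingers, at (317,221) in full-frame pixels against a predicted (318,219). I'll descend and grip.

Emit:
step_arm --pt "0 0 0 0 0 15 1" --pt "0 0 0 0 0 20 1" --pt "0 0 0 0 0 17 0.9" --pt "0 0 0 0 0 9 0.75" --pt "0 0 0 0 0 4.5 0.6" --pt "0 0 0 0 0 0 0.45" --pt "0 0 0 0 0 0 0.3" --pt "0 0 0 0 0 0 0.15"

```text
time_s: 18.35
ee_pos: [607.7, 188.0, 26.4]
ee_rot: [179.9, -0.0, 90.1]
force: [0.3, -0.9, 0.2]
gripper_width: 35.2
gripper_force: 0.0
```

Emit:
step_arm --pt "0 0 0 0 0 0 0.15" --pt "0 0 0 0 0 0 0.15" --pt "0 0 0 0 0 0 0.15" --pt "0 0 0 0 0 0 0.15" --pt "0 0 0 0 0 -10 0.15" --pt "0 0 0 0 0 -25 0.15" --pt "0 0 0 0 0 -30 0.15" --pt "0 0 0 0 0 -25 0.15"

```text
time_s: 19.35
ee_pos: [607.3, 187.9, 117.0]
ee_rot: [180.0, -0.0, 90.1]
force: [0.7, 0.6, -1.0]
gripper_width: 29.6
gripper_force: 25.0
```

Emit:
step_arm --pt "0 0 0 -25 -3 0 0.15" --pt "0 0 0 -45 -6 0 0.15" --pt "0 0 0 -57 -8 0 0.15" --pt "0 0 0 -57 -8 0 0.15" --pt "0 0 0 -57 -8 0 0.15" --pt "0 0 0 -57 -8 0 0.15" --pt "0 0 0 -57 -8 0 0.15" --pt "0 0 0 -57 -8 0 0.15"

```text
time_s: 20.35
ee_pos: [548.5, -226.5, 114.6]
ee_rot: [-179.8, -0.0, 90.0]
force: [1.2, -0.4, -1.0]
gripper_width: 29.6
gripper_force: 25.0
```

Emit:
step_arm --pt "0 0 0 -57 -8 0 0.15" --pt "0 0 0 -50 -8 0 0.15" --pt "0 0 0 -40 -6 0 0.15" --pt "0 0 0 -25 -4 0 0.15" --pt "0 0 0 -8 -1 0 0.15" --pt "0 0 0 0 0 10 0.15" --pt "0 0 0 0 0 20 0.15" --pt "0 0 0 0 0 20 0.15"

```text
time_s: 21.35
ee_pos: [524.1, -402.1, 64.7]
ee_rot: [-180.0, -0.1, 90.2]
force: [0.6, 0.1, -1.2]
gripper_width: 29.5
gripper_force: 25.0
```

Emit:
step_arm --pt "0 0 0 0 0 15 0.15" --pt "0 0 0 0 0 10 0.15" --pt "0 0 0 0 0 0 0.15" --pt "0 0 0 0 0 0 0.15" --pt "0 0 0 0 0 0 0.15" --pt "0 0 0 0 0 0 0.15" --pt "0 0 0 0 0 0 0.15" --pt "0 0 0 0 0 0 0.15"

```text
time_s: 22.35
ee_pos: [523.9, -404.3, 40.9]
ee_rot: [180.0, 0.0, 90.1]
force: [-0.2, 0.5, -0.8]
gripper_width: 29.4
gripper_force: 25.0
```

Run:
```python
from h import *
f=wrist("w5"); print(f["s"]["ee_pos"],f["s"]["ee_rot"])
```

```text
[ 523.94741766 -404.25424711   40.92755305] [1.79991551e+02 1.20714613e-03 9.00509558e+01]
```

View pics/w5.png

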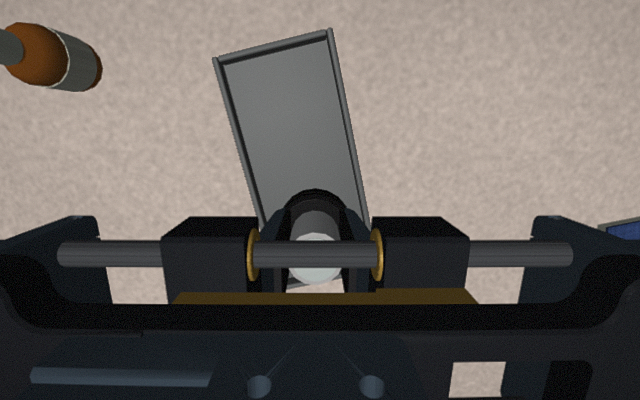

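The eyecup at (316,205) is well within the tray, whose walls are at about x=258 and x=365 on that row. I'll shift 2 mm to the left and lower.

Emit:
step_arm --pt "0 0 0 0 -2 4 0.15" --pt "0 0 0 0 0 3 0.15" --pt "0 0 0 0 0 2 0.15" --pt "0 0 0 0 0 1 0.15" --pt "0 0 0 0 0 0.6 0.15" --pt "0 0 0 0 0 0 0.15" --pt "0 0 0 0 0 0 0.15" --pt "0 0 0 0 0 0 0.15"

```text
time_s: 23.4
ee_pos: [522.0, -404.2, 30.3]
ee_rot: [180.0, 0.0, 90.1]
force: [0.2, -0.3, 0.6]
gripper_width: 29.5
gripper_force: 25.0
```

Emit:
step_arm --pt "0 0 0 0 0 0 0.3" --pt "0 0 0 0 0 0 0.45" --pt "0 0 0 0 0 0 0.55" --pt "0 0 0 0 0 0 0.55" --pt "0 0 0 0 0 -8 0.55" --pt "0 0 0 0 0 -22 0.55" --pt "0 0 0 0 0 -35 0.55" --pt "0 0 0 0 0 -30 1"

```text
time_s: 24.4
ee_pos: [522.2, -404.4, 127.1]
ee_rot: [179.9, 0.0, 90.1]
force: [-0.2, 0.1, -0.0]
gripper_width: 57.5
gripper_force: 0.0
```

Emit:
step_arm --pt "0 0 0 25 -3 -15 1" --pt "0 0 0 45 -6 0 1" --pt "0 0 0 57 -8 0 1" --pt "0 0 0 57 -8 0 1" --pt "0 0 0 57 -8 0 1" --pt "0 0 0 57 -8 0 1" --pt "0 0 0 57 -8 0 1" --pt "0 0 0 57 -8 0 1"

```text
time_s: 25.4
ee_pos: [464.5, 9.5, 141.1]
ee_rot: [179.9, -0.0, 90.0]
force: [0.8, 0.5, -0.0]
gripper_width: 90.9
gripper_force: 0.0
```

Emit:
step_arm --pt "0 0 0 55 -7 0 1" --pt "0 0 0 45 -6 0 1" --pt "0 0 0 30 -4 0 1" --pt "0 0 0 13 -2 0 1" --pt "0 0 0 4 0 0 1" --pt "0 0 0 0 0 10 1" --pt "0 0 0 0 0 20 1" --pt "0 0 0 0 0 15 1"

```text
time_s: 26.4
ee_pos: [445.1, 153.4, 94.0]
ee_rot: [-179.9, 0.0, 90.0]
force: [-0.3, -0.5, -0.3]
gripper_width: 91.4
gripper_force: 0.0
```

Emit:
step_arm --pt "0 0 0 0 0 15 1" --pt "0 0 0 0 0 20 1" --pt "0 0 0 0 0 18 0.9" --pt "0 0 0 0 0 11 0.75" --pt "0 0 0 0 0 5.5 0.6" --pt "0 0 0 0 0 0 0.45" --pt "0 0 0 0 0 0 0.3" --pt "0 0 0 0 0 0 0.15"

```text
time_s: 27.4
ee_pos: [445.8, 154.9, 26.2]
ee_rot: [179.9, -0.0, 90.1]
force: [0.1, -0.2, -0.2]
gripper_width: 35.1
gripper_force: 0.0
```

Emit:
step_arm --pt "0 0 0 0 0 0 0.15" --pt "0 0 0 0 0 0 0.15" --pt "0 0 0 0 0 0 0.15" --pt "0 0 0 0 0 0 0.15" --pt "0 0 0 0 0 0 0.15" --pt "0 0 0 0 0 0 0.15" --pt "0 0 0 0 0 0 0.15" --pt "0 0 0 0 0 0 0.15"

```text
time_s: 28.4
ee_pos: [445.8, 154.9, 26.1]
ee_rot: [180.0, -0.0, 90.1]
force: [1.0, 0.1, 5.7]
gripper_width: 29.5
gripper_force: 25.0
```

Emit:
step_arm --pt "0 0 0 0 0 -10 0.15" --pt "0 0 0 0 0 -25 0.15" --pt "0 0 0 0 0 -35 0.15" --pt "0 0 0 -20 2 -20 0.15" --pt "0 0 0 -45 6 0 0.15" --pt "0 0 0 -57 7 0 0.15" --pt "0 0 0 -57 7 0 0.15" --pt "0 0 0 -57 7 0 0.15"

```text
time_s: 29.4
ee_pos: [474.2, -82.9, 115.8]
ee_rot: [-180.0, -0.0, 90.1]
force: [1.0, -0.0, -0.6]
gripper_width: 29.8
gripper_force: 25.0
```

Emit:
step_arm --pt "0 0 0 -57 7 0 0.15" --pt "0 0 0 -57 7 0 0.15" --pt "0 0 0 -55 7 0 0.15" --pt "0 0 0 -42 6 0 0.15" --pt "0 0 0 -25 3 0 0.15" --pt "0 0 0 -9 1 0 0.15" --pt "0 0 0 0 0 0 0.15" --pt "0 0 0 0 0 15 0.15"

```text
time_s: 30.4
ee_pos: [506.5, -325.2, 101.3]
ee_rot: [179.9, 0.0, 90.1]
force: [0.2, 0.7, -0.8]
gripper_width: 29.7
gripper_force: 25.0
```

Emit:
step_arm --pt "0 0 0 0 0 20 0.15" --pt "0 0 0 0 0 20 0.15" --pt "0 0 0 0 0 15 0.15" --pt "0 0 0 0 0 5 0.15" --pt "0 0 0 0 0 0 0.15" --pt "0 0 0 0 0 0 0.15" --pt "0 0 0 0 0 0 0.15" --pt "0 0 0 0 0 0 0.15"

```text
time_s: 31.4
ee_pos: [506.0, -326.4, 41.1]
ee_rot: [180.0, 0.0, 90.0]
force: [0.5, 0.1, -0.6]
gripper_width: 29.2
gripper_force: 25.0
```

Run:
```python
from h import *
f=wrist("w6"); print(f["s"]["ee_pos"],f["s"]["ee_rot"])
```

```text
[ 506.03005224 -326.36528534   41.11058013] [1.79963315e+02 1.72233034e-02 9.00493062e+01]
```

View pics/w6.png

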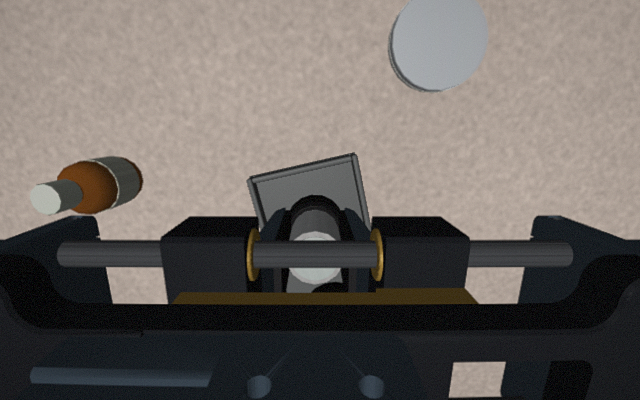

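The narrow eyecup at (316,208) is inside the tray and clear of the end wall at rows 155–180. I'll lower and release.

Emit:
step_arm --pt "0 0 0 0 -1 4 0.15" --pt "0 0 0 0 0 3 0.15" --pt "0 0 0 0 0 2 0.15" --pt "0 0 0 0 0 1 0.15" --pt "0 0 0 0 0 0.8 0.15" --pt "0 0 0 0 0 0 0.15" --pt "0 0 0 0 0 0 0.15" --pt "0 0 0 0 0 0 0.15"

```text
time_s: 32.45
ee_pos: [504.9, -326.2, 30.2]
ee_rot: [180.0, 0.0, 90.1]
force: [-0.7, 0.5, 1.7]
gripper_width: 29.6
gripper_force: 25.0
```

Emit:
step_arm --pt "0 0 0 0 0 0 0.3" --pt "0 0 0 0 0 0 0.45" --pt "0 0 0 0 0 0 0.55" --pt "0 0 0 0 0 0 0.55" --pt "0 0 0 0 0 -8 0.55" --pt "0 0 0 0 0 -22 0.55" --pt "0 0 0 0 0 -35 0.55" --pt "0 0 0 0 0 -35 1"

```text
time_s: 33.45
ee_pos: [504.9, -326.2, 131.4]
ee_rot: [180.0, 0.0, 90.1]
force: [0.8, -0.1, 0.4]
gripper_width: 57.5
gripper_force: 0.0
```

Emit:
step_arm --pt "0 0 0 20 -8 -10 1" --pt "0 0 0 40 -17 0 1" --pt "0 0 0 48 -20 0 1" --pt "0 0 0 40 -17 0 1" --pt "0 0 0 22 -9 0 1" --pt "0 0 0 8 -4 0 1" --pt "0 0 10.6 0 0 0 1" --pt "0 0 10.6 0 0 0 1"

```text
time_s: 34.45
ee_pos: [430.4, -148.9, 139.8]
ee_rot: [180.0, 0.0, 68.5]
force: [-1.1, 0.6, 0.1]
gripper_width: 91.3
gripper_force: 0.0
```

Emit:
step_arm --pt "0 0 10.6 0 0 0 1" --pt "0 0 10.6 0 0 0 1" --pt "0 0 10.6 0 0 0 1" --pt "0 0 10.6 0 0 0 1" --pt "0 0 10.6 0 0 0 1" --pt "0 0 5 0 0 0 1" --pt "0 0 0 0 0 0 1" --pt "0 0 0 0 0 0 1"

```text
time_s: 35.45
ee_pos: [430.0, -148.7, 139.8]
ee_rot: [180.0, -0.0, 10.9]
force: [-0.4, 0.6, 0.5]
gripper_width: 91.4
gripper_force: 0.0
```

Run:
```python
from h import *
f=wrist("w7"); print(f["s"]["ee_pos"],f["s"]["ee_rot"])
print(proj(f,[(430.5,-147.8,48)]))
cv2.imwrite("pics/w7.png",cv2.resize(f["image"][130:300,190:430],None,fx=3,fy=3))
```

```text
[ 429.96230835 -148.67301787  139.7890024 ] [ 1.79996941e+02 -1.96801257e-03  1.09044700e+01]
[[313.0321139  196.54507504]]
```

View pics/w7.png

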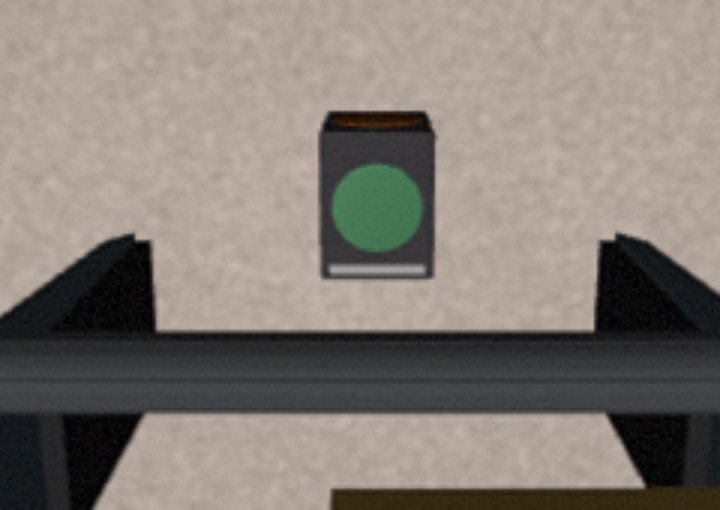

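The cube is aligned with the fingers. Its window centre is at (316,198) in full-frame pixels and I predicted (313,197), so I'll descend with a 1 mm nudge.

Emit:
step_arm --pt "0 0 0 0 1 15 1" --pt "0 0 0 0 0 22 1" --pt "0 0 0 0 0 25 1" --pt "0 0 0 0 0 24 1" --pt "0 0 0 0 0 20 1" --pt "0 0 0 0 0 11 1" --pt "0 0 0 0 0 5 1" --pt "0 0 0 0 0 0 0.8"

```text
time_s: 36.5
ee_pos: [430.2, -149.4, 18.1]
ee_rot: [180.0, -0.0, 10.9]
force: [0.6, -0.8, 0.7]
gripper_width: 84.0
gripper_force: 0.0
```

Emit:
step_arm --pt "0 0 0 0 0 0 0.6" --pt "0 0 0 0 0 0 0.5" --pt "0 0 0 0 0 0 0.4" --pt "0 0 0 0 0 0 0.3" --pt "0 0 0 0 0 0 0.2" --pt "0 0 0 0 0 0 0.2" --pt "0 0 0 0 0 0 0.2" --pt "0 0 0 0 0 0 0.2"

```text
time_s: 37.5
ee_pos: [429.9, -149.3, 18.0]
ee_rot: [-180.0, -0.0, 10.9]
force: [-0.3, 0.0, 1.6]
gripper_width: 36.0
gripper_force: 25.0
```

Emit:
step_arm --pt "0 0 0 0 0 -10 0.2" --pt "0 0 0 0 0 -25 0.2" --pt "0 0 -8.2 0 0 -30 0.2" --pt "0 0 -8.3 0 0 -15 0.2" --pt "0 0 0 20 -2 0 0.2" --pt "0 0 0 45 -4 0 0.2" --pt "0 0 0 55 -4 0 0.2" --pt "0 0 0 55 -4 0 0.2"

```text
time_s: 38.5
ee_pos: [580.6, -54.5, 97.1]
ee_rot: [-180.0, 0.0, 27.2]
force: [1.0, -0.1, -0.3]
gripper_width: 35.6
gripper_force: 25.0
```

Emit:
step_arm --pt "0 0 0 45 -4 0 0.2" --pt "0 0 0 24 -2 0 0.2" --pt "0 0 0 8.5 0 0 0.2" --pt "0 0 0 0 0 10 0.2" --pt "0 0 0 0 0 20 0.2" --pt "0 0 0 0 0 20 0.2" --pt "0 0 0 0 0 12 0.2" --pt "0 0 0 0 0 5 0.2"

```text
time_s: 39.5
ee_pos: [644.0, -15.9, 30.0]
ee_rot: [-179.9, 0.1, 27.3]
force: [-0.7, 0.4, -0.1]
gripper_width: 36.3
gripper_force: 25.0
```

Run:
```python
from h import *
f=wrist("w8"); print(f["s"]["ee_pos"],f["s"]["ee_rot"])
```

```text
[643.97687864 -15.90409691  30.01204076] [-1.79948230e+02  8.87391450e-02  2.73033543e+01]
```

View pics/w8.png

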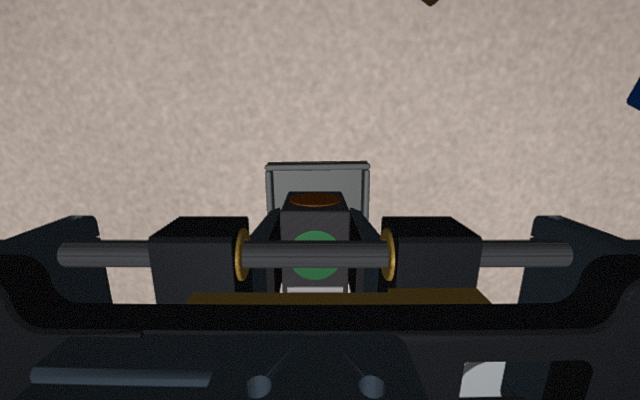

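The cube is square with the tray, its sides at x=281 and x=350 against walls at 268 and 368. I'll lower and release.

Emit:
step_arm --pt "0 0 0 0 0 3 0.2" --pt "0 0 0 0 0 3 0.2" --pt "0 0 0 0 0 1.5 0.2" --pt "0 0 0 0 0 0.7 0.2" --pt "0 0 0 0 0 0 0.2" --pt "0 0 0 0 0 0 0.2" --pt "0 0 0 0 0 0 0.2" --pt "0 0 0 0 0 0 0.2"

```text
time_s: 40.55
ee_pos: [645.0, -15.5, 22.8]
ee_rot: [-180.0, -0.0, 27.4]
force: [-0.3, 0.4, -1.8]
gripper_width: 35.9
gripper_force: 25.0
```

Emit:
step_arm --pt "0 0 0 0 0 0 0.4" --pt "0 0 0 0 0 0 0.5" --pt "0 0 0 0 0 0 0.6" --pt "0 0 0 0 0 0 0.6" --pt "0 0 0 0 0 -8 0.6" --pt "0 0 0 0 0 -22 0.6" --pt "0 0 0 0 0 -40 0.6" --pt "0 0 0 0 0 -40 0.6"

```text
time_s: 41.55
ee_pos: [644.9, -15.5, 134.3]
ee_rot: [-180.0, -0.0, 27.4]
force: [1.0, 0.4, 0.4]
gripper_width: 54.8
gripper_force: 0.0
```

Emit:
step_arm --pt "0 0 0 -25 0 -40 0.6" --pt "0 0 0 -50 0 -30 0.6" --pt "0 0 0 -55 0 0 0.6" --pt "0 0 0 -55 0 0 0.6" --pt "0 0 0 -50 0 0 0.6" --pt "0 0 0 -25 0 0 0.6" --pt "0 0 0 0 0 0 0.6" --pt "0 0 0 0 0 0 0.6"

```text
time_s: 42.55
ee_pos: [415.0, -134.9, 203.3]
ee_rot: [179.9, -0.1, 27.4]
force: [0.6, 0.7, 0.2]
gripper_width: 54.7
gripper_force: 0.0
```

Run:
```python
from h import *
f=grab_frame("side"); cv2.imwrite("pics/s2.png",cv2.resize(f["image"][80:400,150:550],None,fx=1.8,fy=1.8,interpolation=cv2.INTER_CUBIC)); print(state()["time_s"])
```

```text
42.6
```

View pics/s2.png

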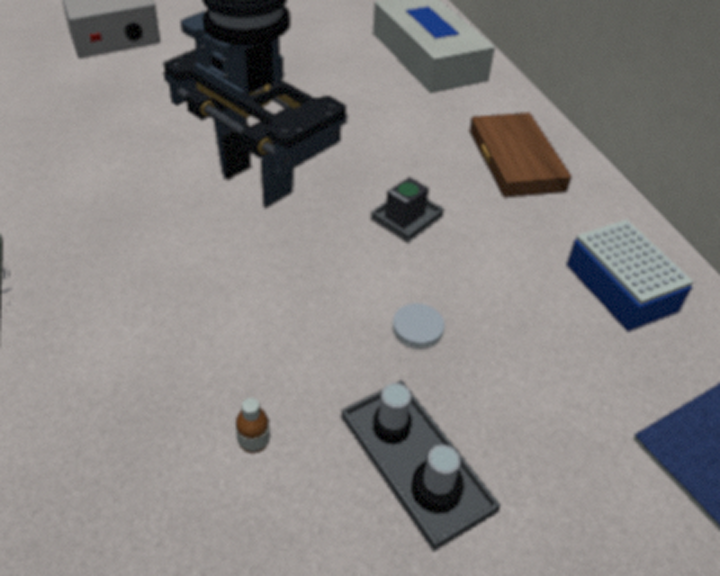

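The cube stands in its tray at (407,205), and both eyepieces are upright in theirs at (393,415) and (440,480). The dish and bottle haven't moved, and the objectives were already confirmed in their bays. I'm handing the job in.

```bash
python3 -c "
from workcell import *
print(job_done())"
```

```text
the job is handed in; nothing more can be done
None
```

All five optics are standing upright in their trays, the dish and the cleaner bottle were not touched, and the job is handed in at about 43 s on the robot's clock.

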